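# Put the bronze sleeve into the dry box through its port

### The job

Take the bronze pivot sleeve from the wooden board, pass it through the port in the top of the clear dry box and set it down standing upright on the box's floor. Nothing may touch the black rim of the port, not the sleeve and not the gripper, and the sleeve must be lowered, not dropped. Leave the two yellow bushings standing where they are.

Things in the scene. Friction and masses are not known exactly. Their poses are not given: they have to be found in the camera images.
- bronze_sleeve: Bronze (copper-coloured) tube standing upright, outer diameter 30 mm, bore 20 mm, 90 mm tall, 0.2 to 0.4 kg. Origin at the centre of its underside, z along its axis, up. It stands on a fixed wooden board 18 mm thick (110 x 300 mm) in a row with the two bushings, in any order, about 90 mm from one to the next.
- port_rim: Black rim, top face 112 mm above the bench, of the only opening, in the roof of a fixed clear box (220 mm in x, 270 in y, turned up to 17 degrees). Origin: centre of the opening, level with the rim's top; z up. Opening 100 mm in x, 140 in y; rim bars 10 mm wide, 12 deep. The inner floor, bare under the opening, lies 106 mm below the origin. If the jaws enter, let them close along y and open only partly.
- bushing_a: Yellow polymer bushing (a tube) standing upright on the wooden board, outer diameter 36 mm, 60 mm tall. Origin at the centre of its underside, z up. To be left alone.
- bushing_b: The other yellow bushing, the same in every way. To be left alone.
Not all that is in view belongs to the job. Leave any blue, purple or turquoise look-alike of the bronze_sleeve alone.

How it is judged (in metres and radians):
At the end, for the whole second after the job is handed in: The bronze sleeve stands inside the dry box, its underside within 10 mm of the box's floor, upright within 10 degrees, at rest and released; both yellow bushings still stand upright within 30 mm of where they began (z of bronze_sleeve in the frame of port_rim below -0.096 m and x of bronze_sleeve in the frame of port_rim between -0.105 and 0.105 m and y of bronze_sleeve in the frame of port_rim between -0.13 and 0.13 m and angle between bronze_sleeve's own z axis and vertical below 0.17 rad and linear speed of bronze_sleeve below 0.02 m/s and contact force between bronze_sleeve and the fingers below 0.2 N and distance of each of bushing_a, bushing_b from where it was at the start of the episode below 0.03 m and angle between each of bushing_a, bushing_b's own z axis and vertical below 0.2 rad); the robot touches nothing.
It fails at once if the rim of the port is touched by anything (more than 0.5 N) (contact force between port_rim and anything else above 0.5 N).
It fails at once if the sleeve is dropped inside the port or box (faster than 0.6 m/s there) (z of bronze_sleeve in the frame of port_rim below -0.01 m and x of bronze_sleeve in the frame of port_rim between -0.105 and 0.105 m and y of bronze_sleeve in the frame of port_rim between -0.13 and 0.13 m and linear speed of bronze_sleeve above 0.6 m/s).
It fails at once if a yellow bushing is knocked over or shifted by more than 30 mm (distance of any of bushing_a, bushing_b from where it was at the start of the episode above 0.03 m or angle between any of bushing_a, bushing_b's own z axis and vertical above 0.35 rad).
It also fails if it takes over 38 s, if anything falls off the work surface, if the arm or the gripper's body presses on something with over 40 N, if the wrist force passes 120 N, or if a joint passes its speed limit or range.

### The arm

A 6-joint arm with a two-finger parallel gripper is mounted at the origin on the work surface. World frame = base frame: x ahead of the robot, y to its left, z up, the work surface at z = 0. Lengths are in mm, angles in rad, forces in N, time in s.
With the tool pointing down it reaches from about 275 to 850 mm from the base axis. Payload 19 kg.
Tool frame: the origin (TCP) lies at the very end of the fingers, on their centre line; the grasp point (between the pads) lies 19 mm behind it; z points along the fingers, y is the direction in which the jaws open and shut (so a half turn about z gives the same grasp; the last joint's range is limited). The gripper opens to 85 mm and grips with 20 to 120 N. Pads are 22 mm wide; open, the fingers measure 114 mm over their backs; the gripper's body (76 mm by 85 mm) begins 54 mm behind the grasp point. The pads swing forward as they close: fully open they stand 13 mm farther back than shut.
Start: joints at [1.211, 0.15, 1.437, -0, 1.554, -0.134], TCP at [128.741, 560.371, 231.267] pointing down, gripper open.
Joint ranges: [-2.8, 2.8], [-0.68, 2.1], [0.12, 2.68], [-1.39, 4.53], [0.16, 2.79], [-2.81, 2.81]. Speed limits (rad/s): [1.89, 1.89, 2.22, 3.01, 3.01, 3.01].

### API

Orientations are given as a unit quaternion [w, x, y, z].
In Python, from rig import goto, move_straight, goto_joints, set_gripper, sleep, ik, get_obs, grab_frame, camera_params, IKError, sign_off gives the robot as it stands. The module is installed in compiled form; this text tells all that it offers. Calls block until the motion is done:
- goto(position, orientation): joint-space move of the TCP to a pose.
- move_straight(position, ori=None, v=150, max_force=None): straight line of the TCP; ori=None keeps the orientation; v is the mean speed in mm/s. With max_force (N) it stops when the force on the tool has changed by that much, and returns True; else False.
- goto_joints(angles): joint-space move.
- set_gripper(opening, strength=None): opening from 0.0 (shut) to 1.0 (fully open); strength is the grip in N (None keeps the last); returns when the fingers have stopped.
- sleep(seconds).
- ik(position, orientation): joint angles nearest the present ones, or None.
- get_obs(): the state.
- grab_frame(name): name is "scene" or "side" or "wrist"; returns the picture (400x640x3 uint8, blue, green, red); there is no depth.
- camera_params(name): a dict with "mtx" (3x3 intrinsics, pixels), "world_to_cam" (4x4, takes a point from world to camera coordinates). Camera axes: x right, y up, looking along -z (the intrinsics and any distortion apply to the point x, -y, -z); pixel columns grow to the right and rows downward; lengths in mm; the calibration is good to about 2 mm. The wrist camera is an equidistant fisheye: a pixel r from the principal point sees the ray r / f radians off the axis. A picture is of the moment at which its call begins: read the wrist's pose just before it. camera_params takes no time and is no camera call; for the wrist camera it gives the pose at the moment of the call.
A pose or a line that the arm cannot do raises IKError and nothing moves.
- sign_off(): hands the job in, once; it reports no verdict.
The state is a dict: "t": time; "joints": joint angles; "qvel": joint speeds; "joint_torque": joint torques, N m; "eef_pos": TCP position; "tcp_rot": TCP orientation; "contact_force": force on the tool from outside, world axes, zero at the start; "ft_torque": the same for the moment, N m; "opening": opening from 0.0 (shut) to 1.0 (fully open).
Only numpy, scipy, OpenCV 4.12 (cv2) and the standard library are available. Lean on these libraries where they do the work, as an engineer would, in place of code of your own. Each camera call takes 0.05 s, during which the arm holds its last target.

## Working session

There is one attempt and no reset: what is moved stays moved. The work goes in short steps, each a Python script; the robot and the scene stay as the last script left them, time stands still between calls to the robot, and variables do not carry over. Pictures are saved under pics/ and viewed, and the job is handed in when it is done.

```bash
mkdir -p pics; python3 - <<'E'
from rig import *
import cv2, numpy as np
for n in ("scene","side","wrist"):
    p=camera_params(n); print(n,{k:(np.round(v,3).tolist() if hasattr(v,'__len__') else v) for k,v in p.items()})
    cv2.imwrite(f"pics/a_{n}.png",grab_frame(n))
o=get_obs(); print(o)
E
```

```text
scene {'mtx': [[364.365, 0.0, 316.071], [0.0, 364.365, 200.219], [0.0, 0.0, 1.0]], 'world_to_cam': [[-0.648, 0.762, 0.02, 373.462], [-0.436, -0.392, 0.81, 101.401], [0.625, 0.516, 0.586, -1167.738], [0.0, 0.0, 0.0, 1.0]]}
side {'mtx': [[360.957, 0.0, 324.953], [0.0, 360.957, 200.216], [0.0, 0.0, 1.0]], 'world_to_cam': [[0.799, -0.601, -0.003, -421.772], [0.415, 0.548, 0.726, -233.285], [-0.435, -0.581, 0.687, -670.957], [0.0, 0.0, 0.0, 1.0]]}
wrist {'mtx': [[309.707, 0.0, 318.909], [0.0, 309.707, 192.214], [0.0, 0.0, 1.0]], 'world_to_cam': [[0.224, 0.975, -0.002, -574.99], [-0.941, 0.216, -0.262, 33.789], [-0.254, 0.06, 0.965, -378.835], [0.0, 0.0, 0.0, 1.0]]}
{'t': 0.15, 'joints': array([ 1.21096986e+00,  1.50873243e-01,  1.43784146e+00,  5.13541342e-07,
        1.55377230e+00, -1.34020974e-01]), 'qvel': array([-0.00055406, -0.00083277, -0.00122536, -0.00026715,  0.00083336,
        0.000556  ]), 'joint_torque': array([ 2.08623387e-03, -7.13373828e+01, -5.71050417e+01, -2.78273592e-04,
        7.19721502e-03, -1.86926093e-05]), 'eef_pos': array([128.70761281, 560.23418565, 230.83404975]), 'tcp_rot': array([-1.09547957e-04,  1.12663030e-01,  9.93633152e-01, -4.33547116e-04]), 'contact_force': array([ 0.56415807, -0.53006345,  0.28636549]), 'ft_torque': array([-0.01304498, -0.04535003, -0.00863381]), 'opening': 0.998849131664}
```

View pics/a_scene.png

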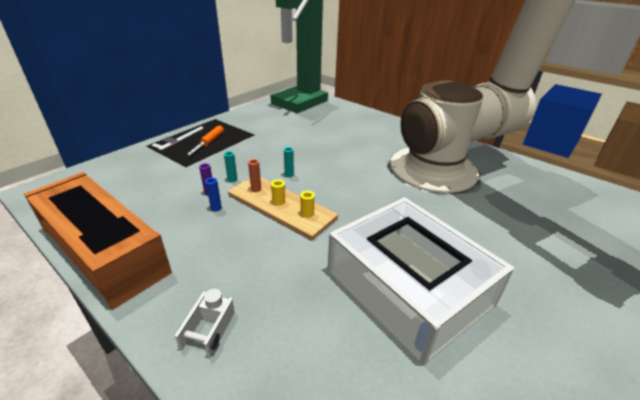

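View pics/a_side.png

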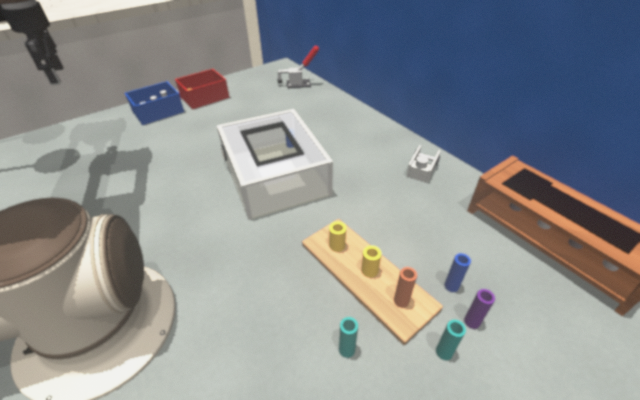

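View pics/a_wrist.png

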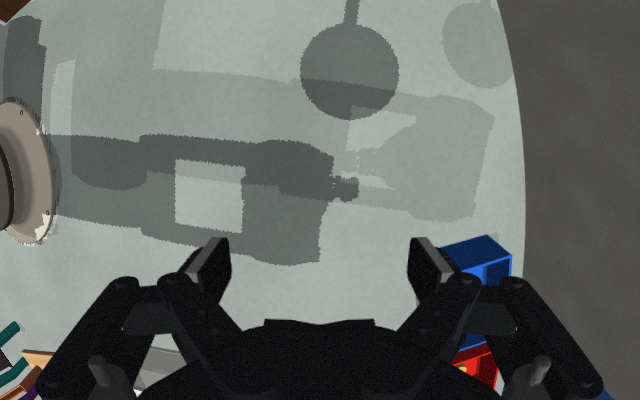

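Candidates for the sleeve, as scene / side pixels:
- Copper tube on the board: (254,175) / (405,288)
- Teal tubes: (230,167) / (450,340) and (289,162) / (348,337)
- Purple tube: (205,178) / (480,308)
- Blue tube: (213,194) / (458,272)

I choose the copper one, at the far end of the board's row. The port is at about (420,250) / (271,143).

```bash
cat > h.py <<'E'
import numpy as np, cv2
from rig import *
def ray(n,px,p=None):
    p=p or camera_params(n); K=np.array(p["mtx"]);T=np.array(p["world_to_cam"])
    x=(px[0]-K[0,2])/K[0,0]; y=(px[1]-K[1,2])/K[1,1]
    if n=="wrist":
        r=np.hypot(x,y); s=np.sin(r)/max(r,1e-9); d=np.array([x*s,-y*s,-np.cos(r)])
    else: d=np.array([x,-y,-1.])
    R=T[:3,:3]; d=R.T@d; return -R.T@T[:3,3], d/np.linalg.norm(d)
def plane(n,px,z,p=None):
    o,d=ray(n,px,p); return o+d*(z-o[2])/d[2]
def tri(obs):
    A=np.zeros((3,3));b=np.zeros(3);
    for o,d in obs:
        P=np.eye(3)-np.outer(d,d);A+=P;b+=P@o
    X=np.linalg.solve(A,b); return X,[float(np.linalg.norm((np.eye(3)-np.outer(d,d))@(X-o))) for o,d in obs]
def blobs(img,lo,hi,roi,amin=30):
    h=cv2.cvtColor(img,cv2.COLOR_BGR2HSV); m=cv2.inRange(h,np.array(lo),np.array(hi))
    k=np.zeros_like(m); x0,y0,x1,y1=roi; k[y0:y1,x0:x1]=m[y0:y1,x0:x1]
    cs,_=cv2.findContours(k,cv2.RETR_EXTERNAL,cv2.CHAIN_APPROX_NONE)
    out=[]
    for c in cs:
        c=cv2.convexHull(c); M=cv2.moments(c)
        if M["m00"]>amin: out.append((M["m10"]/M["m00"],M["m01"]/M["m00"],M["m00"],cv2.boundingRect(c)))
    return out
E
python3 - <<'E'
from h import *
S=cv2.imread("pics/a_scene.png");D=cv2.imread("pics/a_side.png")
for im,pts in((S,[(254,180),(278,195),(307,206),(270,215)]),(D,[(405,292),(371,268),(338,240),(380,305)])):
    h=cv2.cvtColor(im,cv2.COLOR_BGR2HSV)
    print([h[y,x].tolist() for x,y in pts])
rs=(225,145,345,240); rd=(300,205,445,345)
for n,im,r in(("scene",S,rs),("side",D,rd)):
    print(n,"bronze",blobs(im,(2,110,40),(13,255,255),r)); print(n,"yellow",blobs(im,(22,170,60),(32,255,255),r))
# rim
for n,im,r in(("scene",S,(350,200,490,300)),("side",D,(230,110,310,175))):
    g=cv2.cvtColor(im,cv2.COLOR_BGR2GRAY);m=np.zeros_like(g);x0,y0,x1,y1=r
    m[y0:y1,x0:x1]=(g[y0:y1,x0:x1]<70)*255
    cs,_=cv2.findContours(m,cv2.RETR_CCOMP,cv2.CHAIN_APPROX_NONE)
    for c in cs:
        if cv2.contourArea(c)>200: 
            q=cv2.approxPolyDP(c,0.04*cv2.arcLength(c,True),True)[:,0]
            print(n,cv2.contourArea(c),q.tolist()); print(np.round([plane(n,p,112) for p in q],1).tolist())
a=cv2.resize(S[140:240,200:350],None,fx=5,fy=5,interpolation=cv2.INTER_CUBIC)[:,:]
cv2.imwrite("pics/crop1.png",a)
cv2.imwrite("pics/crop2.png",cv2.resize(S[195:295,350:490],None,fx=5,fy=5))
E
```

```text
[[8, 176, 116], [23, 231, 162], [24, 233, 160], [16, 136, 120]]
[[9, 116, 134], [21, 140, 169], [21, 138, 168], [18, 96, 232]]
scene bronze [(254.30263157894737, 174.89473684210526, 304.0, (248, 159, 13, 33))]
scene yellow [(306.98982645122675, 203.9401555954518, 278.5, (301, 192, 13, 25)), (277.66232961586115, 191.9355638166047, 269.0, (271, 180, 14, 25))]
side bronze [(405.27482993197276, 285.91088435374144, 490.0, (397, 268, 19, 39))]
side yellow []
scene 3494.0 [[368, 238], [429, 289], [470, 261], [409, 218]]
[[529.7, 92.4, 112.0], [569.0, 243.2, 112.0], [456.5, 270.5, 112.0], [417.8, 122.4, 112.0]]
scene 2371.0 [[377, 240], [407, 223], [460, 262], [428, 283]]
[[522.8, 109.1, 112.0], [435.7, 127.5, 112.0], [471.5, 257.5, 112.0], [557.9, 235.9, 112.0]]
```

View pics/crop1.png

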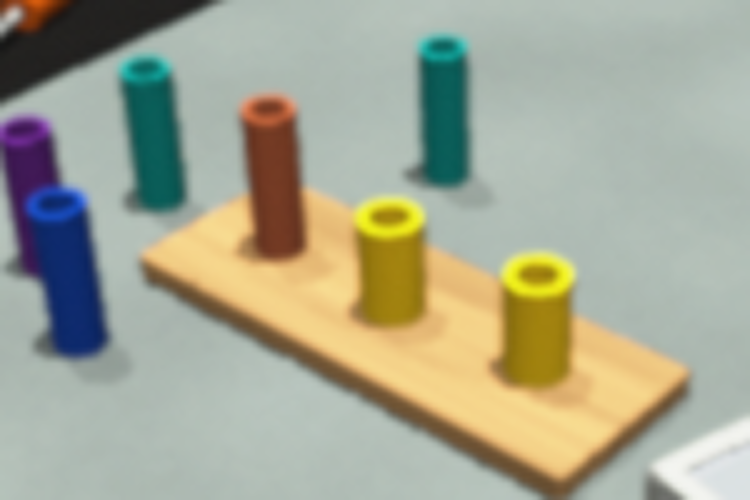

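View pics/crop2.png

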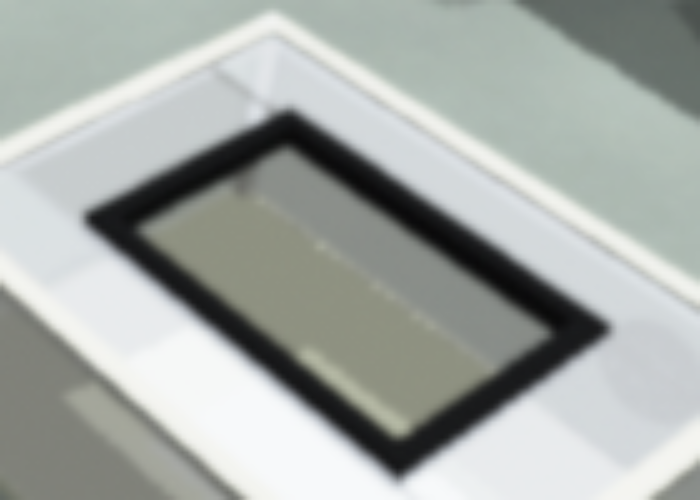

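The crop shows the copper tube standing first on the board, with two yellow bushings beside it. The blue, purple and teal tubes all stand off the board. Next I triangulate the sleeve and measure the rim in both views.

```bash
python3 - <<'E'
from h import *
S=cv2.imread("pics/a_scene.png");D=cv2.imread("pics/a_side.png")
rs=(225,145,345,240); rd=(300,205,445,345)
b=[blobs(S,(2,110,40),(13,255,255),rs)[0],blobs(D,(2,80,40),(13,255,255),rd)[0]]
print(b); print("sleeve mid",tri([ray("scene",b[0][:2]),ray("side",b[1][:2])]), plane("scene",b[0],63),plane("side",b[1],63))
ys=blobs(S,(20,150,50),(32,255,255),rs); yd=blobs(D,(20,115,50),(32,255,255),rd)
print(yd)
ys.sort(key=lambda q:q[0]); yd.sort(key=lambda q:-q[0])
for i in range(min(len(ys),len(yd))): print("bush",tri([ray("scene",ys[i]),ray("side",yd[i])]),plane("scene",ys[i],48),plane("side",yd[i],48))
for n,im,r in(("scene",S,(350,200,490,300)),("side",D,(225,110,320,180))):
  g=cv2.cvtColor(im,cv2.COLOR_BGR2GRAY)
  for th in (70,90,110):
    m=np.zeros_like(g);x0,y0,x1,y1=r
    m[y0:y1,x0:x1]=(g[y0:y1,x0:x1]<th)*255
    cs,_=cv2.findContours(m,cv2.RETR_EXTERNAL,cv2.CHAIN_APPROX_NONE)
    c=max(cs,key=cv2.contourArea); P=np.array([plane(n,p,112)[:2] for p in c[:,0]],np.float32)
    print(n,th,cv2.contourArea(c),cv2.boundingRect(c),cv2.minAreaRect(P))
cv2.imwrite("pics/crop3.png",cv2.resize(D[105:185,215:325],None,fx=6,fy=6))
E
```

```text
[(254.30263157894737, 174.89473684210526, 304.0, (248, 159, 13, 33)), (404.7243433522881, 286.60465746005957, 615.5, (394, 267, 23, 41))]
sleeve mid (array([ 476.07017143, -308.33495728,   66.65987501]), [0.49150301720630657, 0.4915030172060167]) [ 472.06253221 -312.50689467   63.        ] [ 478.63838218 -307.29969691   63.        ]
[(370.66925925925926, 260.8885185185185, 450.0, (362, 246, 19, 31)), (337.1105506515342, 236.05758722152163, 396.5, (329, 222, 17, 30))]
bush (array([ 475.62347378, -219.9074379 ,   49.7448057 ]), [0.3317971434786071, 0.33179714347882183]) [ 473.6736964 -221.5050638   48.       ] [ 476.87276562 -219.2433833    48.        ]
bush (array([ 463.28526359, -128.85456867,   49.33049011]), [0.00437170846995377, 0.004371708470057818]) [ 461.94031503 -130.04421311   48.        ] [ 464.01998066 -127.96344053   48.        ]
scene 70 3494.0 (368, 218, 103, 72) ((493.088623046875, 180.90536499023438), (158.6697540283203, 120.4905014038086), 76.56812286376953)
scene 90 3576.5 (367, 217, 104, 73) ((492.81451416015625, 180.77487182617188), (160.22703552246094, 121.8639144897461), 76.45122528076172)
scene 110 3633.0 (367, 217, 105, 73) ((492.526611328125, 180.52188110351562), (161.41690063476562, 122.94995880126953), 76.4391098022461)
side 70 0.0 (277, 125, 1, 1) ((543.2692260742188, 233.3505859375), (0.0, 0.0), 0.0)
side 90 1481.5 (242, 123, 60, 42) ((489.12042236328125, 175.62539672851562), (153.7029266357422, 111.70117950439453), 76.80191040039062)
side 110 1575.5 (242, 122, 61, 43) ((489.2860107421875, 175.78956604003906), (158.8181915283203, 115.05047607421875), 76.46331024169922)
```

View pics/crop3.png

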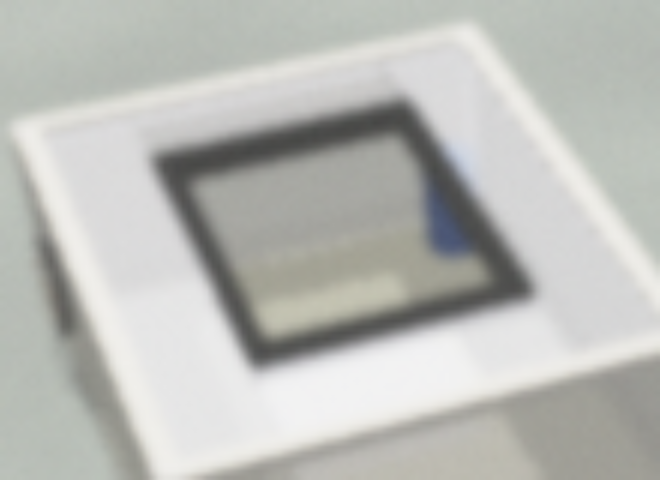

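The port is at about (491, 178.5), with a rim outline of 160x122 against the expected 160x120 and its y axis at 76.5°. The sleeve is near (476, -309). Its height came out at 66.7 against 63, so the two cameras disagree by a few mm. I'll refine the position from above with the wrist camera.

```bash
cat >> h.py <<'E'
def q(a_deg):  # tool down, tool x at a_deg, jaw axis y at a_deg-90
    a=np.radians(a_deg)/2; return [0,float(np.cos(a)),float(np.sin(a)),0]
E
python3 - <<'E'
from h import *
S=cv2.imread("pics/a_scene.png");D=cv2.imread("pics/a_side.png")
ts=blobs(S,(75,120,40),(95,255,255),(215,140,310,190)); td=blobs(D,(75,90,40),(95,255,255),(330,300,480,370))
bs=blobs(S,(105,150,40),(125,255,255),(203,175,225,215));bd=blobs(D,(100,120,40),(125,255,255),(440,250,475,297))
for n,L in(("scene",ts+bs),("side",td+bd)):
    for p in L: print(n,p,plane(n,p,45).round(0))
for p in [(476,-309,130),(491,178,70)]:
  for a in (90,166.5,-13.5,270,-90): 
    j=ik(list(p),q(a)); print(p,a,None if j is None else np.round(j,2))
T=np.array(camera_params("wrist")["world_to_cam"]); print("cam",-T[:3,:3].T@T[:3,3])
E
```

```text
scene (230.12343234323433, 165.79075907590757, 252.5, (224, 151, 13, 31)) [ 467. -425.   45.]
scene (288.2237762237762, 161.22610722610722, 214.5, (284, 147, 9, 30)) [ 333. -318.   45.]
scene (212.68534906588002, 193.03146509341198, 339.0, (205, 177, 16, 34)) [ 587. -348.   45.]
side (451.479955144379, 338.1368096439585, 594.5, (439, 320, 27, 39)) [ 479. -418.   45.]
side (348.0404953145917, 334.8229585006693, 498.0, (340, 317, 18, 39)) [ 344. -309.   45.]
side (462.04071246819336, 260.03307888040706, 131.0, (455, 254, 15, 13)) [ 626. -326.   45.]
(476, -309, 130) 90 [-0.71  0.19  1.6  -0.    1.35 -0.71]
(476, -309, 130) 166.5 [-0.71  0.19  1.6  -0.    1.35 -2.05]
(476, -309, 130) -13.5 [-0.71  0.19  1.6  -0.    1.35  1.09]
(476, -309, 130) 270 [-0.71  0.19  1.6  -0.    1.35  2.43]
(476, -309, 130) -90 [-0.71  0.19  1.6  -0.    1.35  2.43]
(491, 178, 70) 90 [ 0.2   0.15  1.77 -0.    1.21  0.2 ]
(491, 178, 70) 166.5 [ 0.2   0.15  1.77 -0.    1.21 -1.13]
(491, 178, 70) -13.5 [ 0.2   0.15  1.77 -0.    1.21  2.01]
(491, 178, 70) 270 None
(491, 178, 70) -90 None
cam [ 64.38370523 575.85418431 373.61575464]
```

```bash
python3 - <<'E'
from h import *
goto([476,-309,200],q(90))
p=camera_params("wrist"); im=grab_frame("wrist"); cv2.imwrite("pics/w1.png",im)
print(blobs(im,(2,100,40),(14,255,255),(200,100,440,390)),blobs(im,(20,150,50),(32,255,255),(0,0,640,400)))
np.savez("w1.npz",**p); print(get_obs()["t"],get_obs()["eef_pos"])
E
```

```text
[(318.2853290183387, 186.70291262135922, 1545.0, (300, 159, 38, 54))] [(317.4886804252658, 84.2541588492808, 1332.5, (297, 64, 42, 42)), (305.5487312572088, 8.7338523644752, 578.0, (287, 0, 37, 21))]
3.475 [ 476.30073515 -308.5357978   200.02215698]
```

View pics/w1.png

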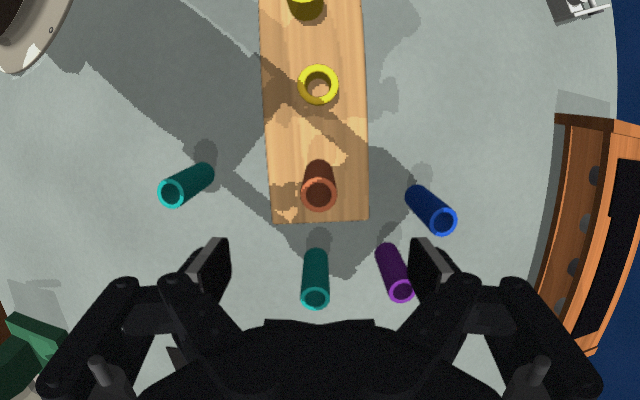

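The wrist view shows the sleeve's top ring at about (319,193), centred left to right between the fingers. The teal tubes are at (172,193) and (315,298), the purple at (400,290) and the blue at (443,222). Next I fit the ring.

```bash
python3 - <<'E'
from h import *
im=cv2.imread("pics/w1.png"); p=dict(np.load("w1.npz"))
cv2.imwrite("pics/w1c.png",cv2.resize(im[140:230,260:380],None,fx=6,fy=6))
for px in [(319,192),(319,193),(319,194)]: print(px,plane("wrist",px,108,p))
h=cv2.cvtColor(im,cv2.COLOR_BGR2HSV); print(h[170:216:2,319].tolist())
# bright top annulus
m=((cv2.inRange(h,np.array((2,100,130)),np.array((14,255,255)))))
k=np.zeros_like(m);k[170:216,295:345]=m[170:216,295:345]
c=max(cv2.findContours(k,cv2.RETR_EXTERNAL,cv2.CHAIN_APPROX_NONE)[0],key=cv2.contourArea)
e=cv2.fitEllipse(c); print(e,plane("wrist",e[0],108,p))
for yb in [(317.5,84.3)]: print("bush top~",plane("wrist",yb,78,p))
E
```

```text
(319, 192) [ 476.43764714 -305.29373455  108.        ]
(319, 193) [ 476.43806915 -306.10829277  108.        ]
(319, 194) [ 476.43849241 -306.92429567  108.        ]
[[10, 169, 83], [9, 145, 86], [8, 160, 86], [10, 159, 106], [11, 147, 221], [10, 155, 150], [10, 158, 124], [7, 157, 73], [8, 148, 76], [9, 166, 77], [9, 172, 74], [9, 154, 78], [11, 169, 74], [8, 177, 72], [10, 169, 74], [8, 162, 77], [10, 164, 73], [10, 176, 74], [9, 167, 75], [9, 158, 150], [10, 159, 149], [13, 133, 149], [16, 120, 157]]
((318.1512145996094, 194.5240478515625), (34.73792266845703, 36.04637145996094), 108.76934814453125) [ 475.77048092 -307.35280446  108.        ]
bush top~ [ 475.14342762 -219.59908887   78.        ]
```

View pics/w1c.png

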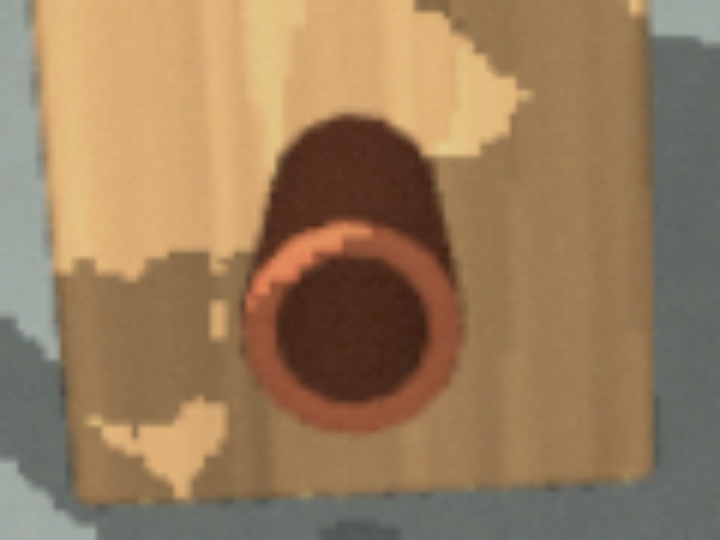

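```bash
python3 - <<'E'
from h import *
print(move_straight([476,-307.5,74],q(90),v=100,max_force=12))
set_gripper(0.0,70)
o=get_obs();print(o["t"],o["eef_pos"],o["opening"],o["contact_force"])
move_straight([476,-307.5,240],v=120)
o=get_obs();print(o["t"],o["eef_pos"],o["opening"],o["contact_force"])
cv2.imwrite("pics/w2.png",grab_frame("wrist")); cv2.imwrite("pics/s2.png",grab_frame("side"))
E
```

```text
False
5.45 [ 476.01354393 -307.59479599   74.39629721] 0.33737756912682754 [-1.93364551  0.12870067  4.65016884]
6.9833 [ 475.84180461 -307.36467675  239.24186041] 0.33896443248153924 [-0.50661141 -0.27884899 -3.48579002]
```

View pics/w2.png

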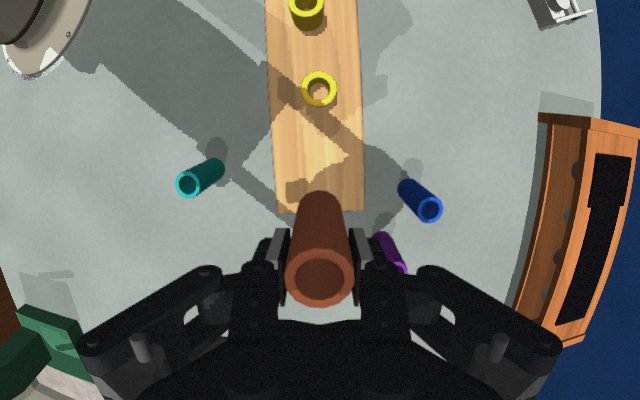

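View pics/s2.png

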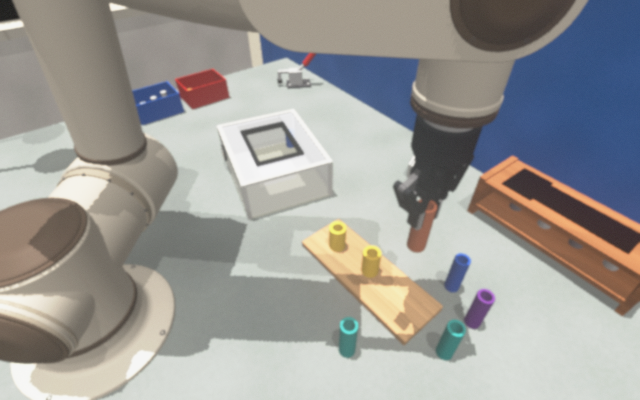

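The sleeve is lifted upright between the pads at about (320,270) in the wrist view, and both bushings are still standing. Next I move it over the port and check the rim from the wrist camera.

```bash
python3 - <<'E'
from h import *
goto([491,178.5,260],q(166.5))
p=camera_params("wrist"); im=grab_frame("wrist"); cv2.imwrite("pics/w3.png",im); np.savez("w3.npz",**p)
cv2.imwrite("pics/s3.png",grab_frame("side"));cv2.imwrite("pics/c3.png",grab_frame("scene"))
o=get_obs();print(o["t"],o["eef_pos"],o["opening"],o["contact_force"])
E
```

```text
9.0083 [491.32053188 177.77176066 259.91376158] 0.33184111579926506 [-0.83183936 -0.36945968 -3.60508848]
```

View pics/w3.png

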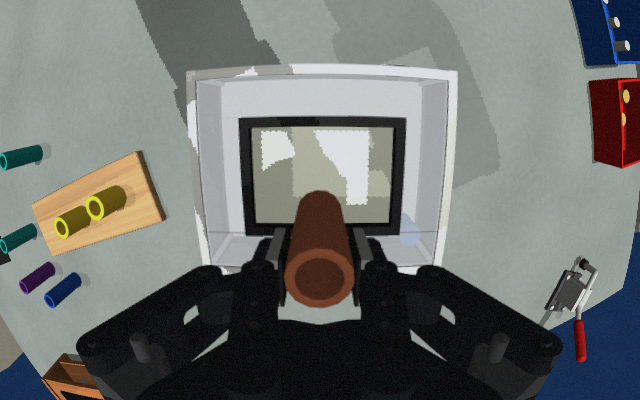

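View pics/c3.png

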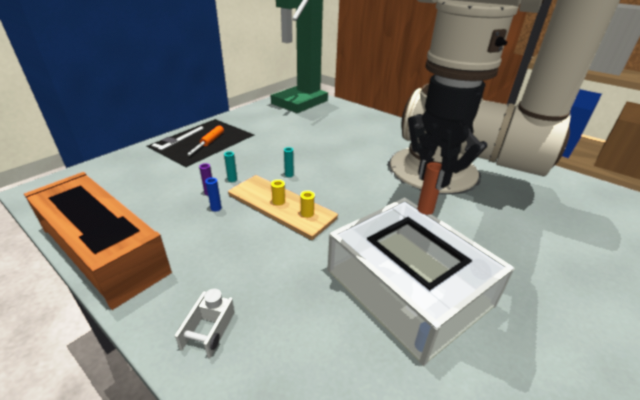

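The wrist view shows the black rim with corners near (240,118), (406,118), (400,236) and (245,236), and the sleeve hangs straight. I cast these onto z=112.

```bash
python3 - <<'E'
from h import *
im=cv2.imread("pics/w3.png"); p=dict(np.load("w3.npz"))
q4=[(239.5,118),(406,118),(400.5,235.5),(245,236)]
P=np.array([plane("wrist",c,112,p)[:2] for c in q4]);print(P.round(1).tolist(),P.mean(0))
print([np.linalg.norm(P[i]-P[(i+1)%4]).round(1) for i in range(4)], np.degrees(np.arctan2(*(P[1]-P[0])[::-1])))
g=cv2.cvtColor(im,cv2.COLOR_BGR2GRAY);m=np.zeros_like(g)
m[105:228,225:420]=(g[105:228,225:420]<60)*255
c=max(cv2.findContours(m,cv2.RETR_EXTERNAL,cv2.CHAIN_APPROX_NONE)[0],key=cv2.contourArea)
W=np.array([plane("wrist",x,112,p)[:2] for x in c[:,0]])
t=np.radians(76.5);ux=np.array([np.sin(t),-np.cos(t)]);uy=np.array([np.cos(t),np.sin(t)])
L=np.c_[W@ux,W@uy]; print("local min/max",L.min(0),L.max(0),"nominal ctr local",np.array([491,178.5])@ux,np.array([491,178.5])@uy)
cv2.imwrite("pics/w3c.png",cv2.resize(im[100:245,220:420],None,fx=4,fy=4))
E
```

```text
[[414.9, 119.1], [451.9, 273.3], [569.2, 246.9], [531.4, 89.5]] [491.86867535 182.17927455]
[np.float64(158.5), np.float64(120.1), np.float64(161.9), np.float64(120.2)] 76.49544328908212
local min/max [375.6802226  211.60234392] [486.18627981 370.70554002] nominal ctr local 435.7636334669801 288.18970444423485
```

View pics/w3c.png

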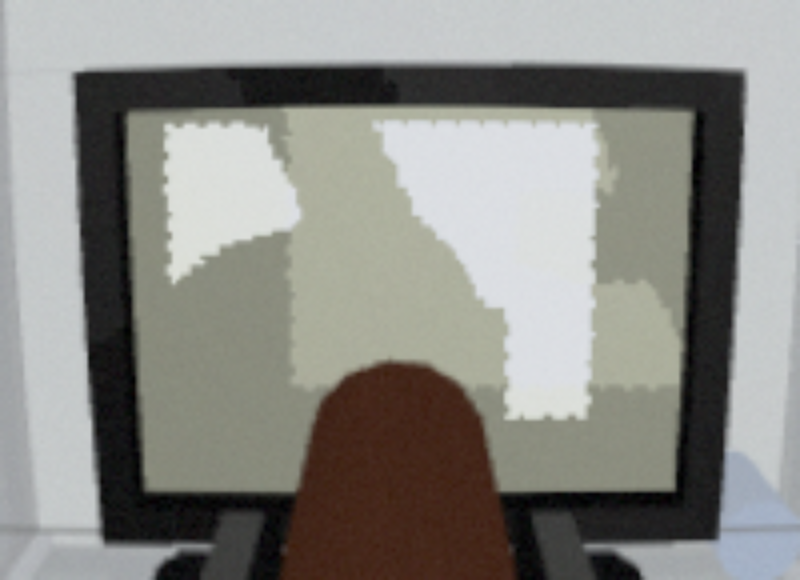

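The wrist measurement gives centre (491.9, 181.5–182), size 160x120 and 76.5°, and the scene camera gave y = 181. I use (491.5, 180.7) and lower slowly.

```bash
python3 - <<'E'
from h import *
move_straight([491.5,180.7,190],q(166.5),v=100)
o=get_obs();print(o["t"],o["eef_pos"])
print(move_straight([491.5,180.7,72],v=70,max_force=8))
o=get_obs();print(o["t"],o["eef_pos"],o["contact_force"])
print(move_straight([491.5,180.7,59],v=12,max_force=4))
o=get_obs();print(o["t"],o["eef_pos"],o["contact_force"])
cv2.imwrite("pics/w4.png",grab_frame("wrist"));cv2.imwrite("pics/c4.png",grab_frame("scene"))
E
```

```text
9.8583 [491.77927147 180.74906521 190.61473182]
False
11.6917 [491.67816527 180.74978426  72.36055702] [-0.08751907 -0.52039309 -3.15429246]
True
12.4667 [491.50298441 180.66536371  62.40207171] [-0.59364147  0.90010367  5.85766987]
```

View pics/w4.png

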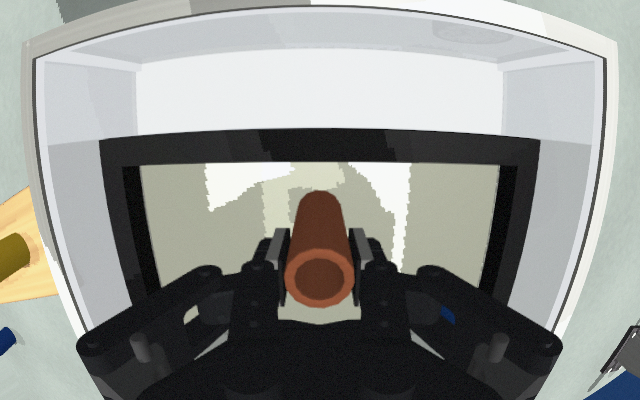

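View pics/c4.png

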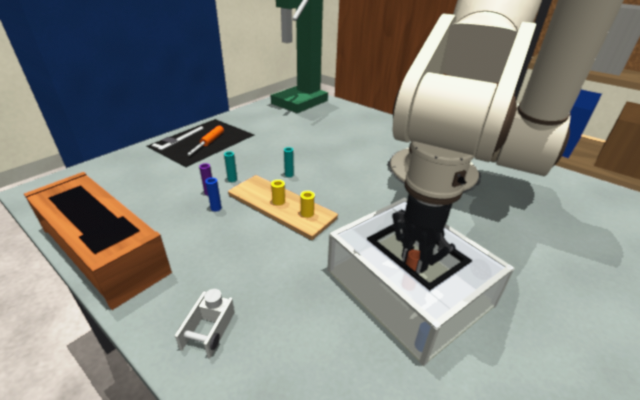

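The sleeve touched the floor at exactly the predicted TCP height of 62.4 mm. The wrist view shows it upright at (320,280) and centred in the opening. I open partly and withdraw straight up.

```bash
python3 - <<'E'
from h import *
set_gripper(0.52)
o=get_obs();print(o["t"],o["eef_pos"],o["contact_force"],o["opening"])
move_straight([491.5,180.7,110],v=50)
move_straight([491.5,180.7,260],v=120)
p=camera_params("wrist"); im=grab_frame("wrist"); cv2.imwrite("pics/w5.png",im)
np.savez("w5.npz",**p)
cv2.imwrite("pics/c5.png",grab_frame("scene")); print(get_obs()["t"],get_obs()["contact_force"])
E
```

```text
12.8667 [490.90268039 180.58615489  61.6738051 ] [-0.23541224 -0.55267116  0.64923181] 0.5221130422292636
15.4833 [-0.77941462  0.51827266  0.30574179]
```

View pics/w5.png

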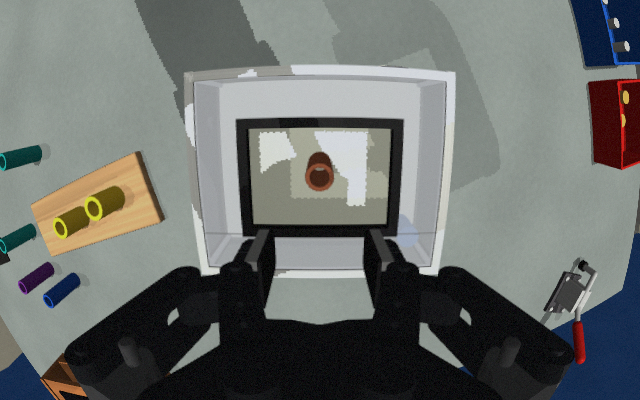

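View pics/c5.png

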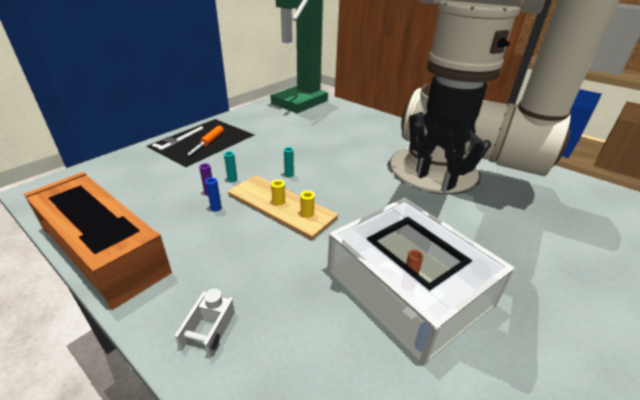

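The sleeve stands upright in the opening, at (319,177) in the wrist view and (414,262) in the scene view. The gripper is clear, and the bushings are unmoved at (278,192) and (307,204).

```bash
python3 - <<'E'
from h import *
p=dict(np.load("w5.npz")); print("sleeve top",plane("wrist",(319.5,177),96,p))
print(blobs(cv2.imread("pics/c5.png"),(20,150,50),(32,255,255),(225,145,345,240)))
sign_off()
E
```

```text
sleeve top [491.90971082 181.41942007  96.        ]
[(306.6313849394418, 204.20063191153238, 316.5, (300, 191, 14, 27)), (277.63770584894945, 192.38898353208404, 293.5, (271, 180, 14, 26))]
the job is handed in; nothing more can be done
```

The bronze sleeve stands upright and released on the dry box's floor, under the middle of the port, and I handed the job in at about 15.5 s of the 38 s allowed. No verdict is reported back, so the result rests on my own checks.

- **Move:** I gripped the sleeve near its top and lowered it through the port with the jaws closing along the port's y. It touched the floor at the predicted tool height of 62.4 mm. I then opened the gripper partly and withdrew straight up.
- **Sleeve:** The last wrist picture puts the sleeve's top at (491.9, 181.4), less than 1 mm from the port centre I aimed for. The upright check is by eye, in both the wrist and scene pictures.
- **Rim:** The tool force showed nothing beyond the sleeve's weight (about 3.5 N) until it met the floor, so there was no sign of touching the rim.
- **Bushings:** Both still stand. Their scene-camera positions are within half a pixel of where they started.
- **Disagreement:** The scene and side cameras differed by up to about 5 mm on the port centre and about 8 mm on the sleeve. I settled both positions with the wrist camera, which measured the rim at 160 x 120 mm, matching the sizes given.

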